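Park the dotting tool and click its carriage into the stop

TASK

Take the dotting tool (the longer wooden stick with a small steel ball on top) out of the wooden block, push it foot first all the way down into the narrow well of the sliding carriage and let go of it. Then take the carriage by its upright grip and slide it along the rail until you feel its spring ball click into the notch between the two ridges of the stop block, and finish there, still gripping the grip with the carriage settled in the notch. Leave the pencil in the wooden block, and leave the jar and the paint bottle where they stand.

Things in the scene. Friction and masses are not known exactly. Their poses are not given: they have to be found in the camera images.
- dot_tool: the dotting tool: a round wooden stick 9 mm in diameter, 104 mm long, with a flat foot (2 mm chamfer), then a thin steel neck (5 mm) and a steel ball 10 mm in diameter; 120 mm long overall, 14 to 28 g. Origin: centre of the foot's underside; z runs up the stick to the ball. It starts upright in one of the two holes of the wooden block, 40 mm of it in the hole, 80 mm above the block
- pencil: a pencil stub, 9 mm in diameter, 92 mm long, pointed at the top, upright in the other hole of the wooden block. Origin: centre of its foot; z up. To be left alone
- tool_block: fixed wooden block 50 (x) x 130 (y) x 50 (z) mm. Origin: centre of its underside on the table. Two upright holes 10.5 mm in diameter and 40 mm deep, at y = -36 and +36 mm; which of them holds the dotting tool varies
- rail: fixed aluminium rail on the table, 60 (x) x 400 (y) x 26 (z) mm, with black end blocks 34 mm high. Origin: centre of its underside on the table; the carriage slides along its y axis
- carriage (a joint): place of the carriage along the rail's y axis, m: 0 = middle of the rail, positive to the rail's +y; range -0.128 to 0.128. Starts between -0.115 and -0.06. It slides with about 1.5 N of friction and stays where it is left. The carriage is a steel plate 64 x 120 mm, its top 36 mm above the table; the upright grip is at its -y end, the white well block at its +y end
- handle: the upright grip of the carriage, a post 38 mm from the carriage's middle to the rail's -y. Origin: foot of the post, 36 mm above the table; axes as the rail's. Lower 45 mm: steel, 14 mm square; above it, up to 84 mm above the origin (120 mm above the table): black plastic, 19 mm square
- well_mouth (a point): centre of the well's opening in the top of the white well block (34 x 34 mm), 38 mm from the carriage's middle to the rail's +y and 76 mm from the grip; 86 mm above the table. The well is a round upright hole 12 mm in diameter, 46 mm deep, with a 2 mm chamfer at the mouth. Axes as the rail's
- well_floor (a point): centre of the well's floor, 46 mm below the mouth, 40 mm above the table; with the tool fully down, its foot stands here and 74 mm of it sticks out above the well block. Axes as the rail's
- plunger (a point): top centre of the brass button on the plunger housing, a steel box 28 x 24 mm on the +x side of the carriage, level with the carriage's middle along the rail; a spring-loaded steel ball 10 mm in diameter sticks out straight beneath this point. Axes as the rail's
- stop_block: fixed aluminium block 26 (x) x 64 (y) x 11 (z) mm on the table, beside the rail's +x side, 45 mm from its middle line, at a carriage joint value of 0 to 0.09, so always to the rail's +y of the starting carriage. Origin: centre of its underside; axes as the rail's. Across its top lie two steel ridges, 3 mm high, centred 5.8 mm either side of its middle along y
- notch (a point): middle of the notch between the two ridges, on the block's top. Axes as the rail's. The sliding ball starts to climb the first ridge about 12 mm before the notch, resisting with up to about 8 N, then drops into the notch; the second ridge resists likewise. The ball is in the notch when the plunger has the same y as the notch; its spring centres it there
- jar: glass jar with a metal lid, 66 mm in diameter, 100 mm high. Origin: centre of its underside. A bystander
- paint_bottle: grey paint bottle, 48 mm in diameter, 130 mm high. Origin: centre of its underside. A bystander
Not all that is in view belongs to the job. There is more than one size of the stop_block; the job needs the largest.

How it is judged (in metres and radians):
On the way, in this order (a step that is already met when the one before it is completed fails the run):
1. the dotting tool stands fully down in the carriage's well and is let go (horizontal distance between dot_tool and well_floor below 0.004 m and z of dot_tool in the frame of well_floor between -0.004 and 0.004 m and angle between dot_tool's own z axis and vertical below 0.12 rad and contact force between the fingers and dot_tool below 0.3 N), for 0.2 s.
2. the carriage sits in the notch, held by its grip (y of plunger in the frame of notch between -0.0025 and 0.0025 m and velocity of joint carriage between -0.01 and 0.01 m/s and contact force between the fingers and handle above 2 N), for 0.3 s.
At the end, for the whole second after the job is handed in: The tool stands in the well, foot within 4 mm of the floor (sideways and in height), tilt under 0.12 rad, fingers off it; the plunger is within 2.5 mm of the notch along the rail, the carriage slower than 10 mm/s, and the fingers press on the grip with over 2 N (all of step 1 and all of step 2); the arm keeps its last pose, push and grip.
It fails at once if the pencil is moved more than 20 mm (distance of pencil from where it was at the start of the episode above 0.02 m).
It fails at once if the jar is moved more than 20 mm (distance of jar from where it was at the start of the episode above 0.02 m).
It fails at once if the paint bottle is moved more than 20 mm (distance of paint_bottle from where it was at the start of the episode above 0.02 m).
It also fails if it takes over 64 s, if anything falls off the work surface, if the arm or the gripper's body presses on something with over 40 N, if the wrist force passes 120 N, or if a joint passes its speed limit or range.

ROBOT

A 6-joint arm with a two-finger parallel gripper is mounted at the origin on the work surface. World frame = base frame: x ahead of the robot, y to its left, z up, the work surface at z = 0. Lengths are in m, angles in degrees, forces in N, time in s.
With the tool pointing down it reaches from about 0.4 to 0.825 m from the base axis. Payload 7 kg.
Tool frame: the origin (TCP) lies between the finger pads; the fingertips stand ctrl.nose_length ahead of it and the grasp point (between the pads) lies 2 mm behind it (ctrl.nose_length is the distance from the TCP to the fingertips, in m); z points along the fingers, y is the line along which they close (so a half turn about z gives the same grasp; the last joint's range is limited). The gripper opens to 88 mm and grips with 3 to 60 N. Pads are 19 mm wide; open, the fingers measure 130 mm over their backs; the gripper's body (78 mm by 193 mm) begins 47 mm behind the grasp point.
Start: joints at [-51.962, 20.546, 0.682, 0, -70.136, -16.507], TCP at [0.248, -0.628, 0.216] pointing down, gripper open.
Joint ranges: [-176.03, 176.03], [-82.01, 121.73], [-58.28, 71.71], [-173.87, 95.51], [-174.79, -0.11], [-173.66, 173.66]. Speed limits (degrees/s): [136.94, 136.94, 172.46, 180, 180, 180].

INTERFACE

Orientations are given as [roll, pitch, yaw] about the fixed x, y, z axes, in that order (R = Rz(yaw) Ry(pitch) Rx(roll)).
In Python, from plant import ctrl gives the robot as it stands.
- The arm moves only by the tool apply_moves, never from a script. Its argument "commands" is a list of rows, each a list of 3 entries, a list of its own where there are three numbers: the shift along the world's x, y, z in cm, then the turn about the world's z in rad, then the closure, from 0 (fully open) to 1 (shut). In form: [[[x, y, z], turn, jaw], ...]. A call has 1 to 20 rows; each row is the pose to reach, as a shift and turn from the pose commanded when the call began; what a row does not reach only later rows make up. A row lasts 1/12 s, in which the tool goes at most 41.7 mm and 7.16 degrees, less where a joint would pass 70% of its speed; a pose out of reach is approached as far as the arm can. A call with a gripper value outside its range is refused whole. The fingers move at their own pace and stop on an object; the grip force is fixed at half the most. Time passes only in rows, so rows that repeat a pose let the fingers close. It gives the time, the measured TCP pose, the force, the opening and the grip force at its end, in the units of the state.
- ctrl.get_obs(): the state, without advancing time (a new reading comes with each control period).
- ctrl.snapshot(name): name is "scene" or "top"; returns a dict with "img" (400x640x3 uint8, red, green, blue), "fx", "fy", "cx", "cy" (pixels), "T" (4x4, takes a point from camera to world coordinates). Camera axes: x right, y up, looking along -z (the intrinsics and any distortion apply to the point x, -y, -z); pixel columns grow to the right and rows downward; lengths in m; the calibration is good to about 2 mm. A picture is of the moment at which its call begins. There is no depth.
- ctrl.close_job(): hands the job in; it is judged then, once.
Trained networks look in a picture, given as the dict that the camera call returned (one of the last four; its "shot" number tells which), for a name from the list of things; names that differ only in an ending like _2 or _b are one class to them, and where a whole thing is asked for, a point or a joint stands for the part that bears it (a point fixed in the world has none). Each returns a list of dicts, best first, with "score" (0 to 1); they miss things now and then, are a little off and sometimes report something else, mostly with a low value. They report only what shows in the picture. A call takes as long as a camera call. They do not tell look-alikes from the thing itself.
- ctrl.search_frame(picture, target): "at" ([column, row] in pixels, amid what is visible of it).
- ctrl.spot_point(picture, target): "at" ([column, row] in pixels: a listed point, or the origin of a listed thing).
The state is a dict: "clock": time; "joint_pos": joint angles; "qvel": joint speeds; "tau": joint torques, N m; "tool_pos": TCP position; "orientation": TCP orientation; "force": force on the tool from outside, world axes, zero at the start; "moment": the same for the moment, N m; "opening": finger opening in m; "gripper_force": force on a finger pad.
Only numpy, scipy, OpenCV 4.12 (cv2) and the standard library are available. Lean on these libraries where they do the work, as an engineer would, in place of code of your own. Each camera call takes 0.05 s, during which the arm holds its last target. There are 200 camera calls.

## Working session

There is one attempt and no reset: what is moved stays moved. The work goes in short steps, Python scripts to look and compute and a tool call to move; the robot and the scene stay as the last step left them, time stands still between calls to the robot, and variables do not carry over. Pictures are saved under pics/ and viewed, at most 10 in all, crops included, and the job is handed in when it is done.

Besides the shell and the picture viewer there is one more tool, called after "Call:" as name(argument=value, ...) on one line, values as JSON. apply_moves: Moves the arm, as the interface text tells. Its arguments: {"type":"object","properties":{"commands":{"type":"array"}},"required":["commands"]}

```bash
mkdir -p pics
cat > h.py <<'E'
import numpy as np, cv2
from plant import ctrl
def ray(s,at):
    d=np.array([(at[0]-s['cx'])/s['fx'],-(at[1]-s['cy'])/s['fy'],-1.])
    T=np.array(s['T']); return T[:3,3],T[:3,:3]@d
def atz(s,at,z):
    o,d=ray(s,at); return o+d*(z-o[2])/d[2]
def proj(s,p):
    T=np.array(s['T']); c=T[:3,:3].T@(np.array(p)-T[:3,3])
    return np.array([s['cx']+s['fx']*c[0]/-c[2], s['cy']-s['fy']*c[1]/-c[2]])
def tri(a,pa,b,pb):
    A=[];B=[]
    for s,p in((a,pa),(b,pb)):
        o,d=ray(s,p);d=d/np.linalg.norm(d);M=np.eye(3)-np.outer(d,d);A.append(M);B.append(M@o)
    return np.linalg.solve(sum(A),sum(B))
def save(s,n,crop=None,k=1):
    im=cv2.cvtColor(s['img'],cv2.COLOR_RGB2BGR)
    if crop: x0,y0,x1,y1=crop; im=im[y0:y1,x0:x1]
    cv2.imwrite('pics/'+n,cv2.resize(im,None,fx=k,fy=k,interpolation=cv2.INTER_CUBIC))
E
python3 - <<'E'
from h import *
np.set_printoptions(precision=4,suppress=True)
S={n:ctrl.snapshot(n) for n in('scene','top')}
print([k for k in S['top']])
for n,s in S.items():
    save(s,n+'0.png'); print(n,s['fx'],s['cx'],s['cy'],np.array(s['T'])[:3])
    for t,z in dict(dot_tool=.01,pencil=.01,tool_block=0,rail=0,handle=.036,well_mouth=.086,plunger=None,stop_block=0,notch=.011,jar=0,paint_bottle=0).items():
        for r in ctrl.spot_point(s,t)[:3]: print(n,t,round(r['score'],2),np.round(r['at'],1),atz(s,r['at'],z if z is not None else .05))
o=ctrl.get_obs();print(o['tool_pos'],o['orientation'],ctrl.nose_length,o['opening'])
E
```

```text
['img', 'fx', 'fy', 'cx', 'cy', 'T', 'shot']
scene 401.415361333277 318.25904951536467 193.05108432918664 [[-0.5607 -0.5068  0.6548  1.1515]
 [ 0.8279 -0.3588  0.4312  0.2757]
 [ 0.0164  0.7839  0.6207  0.5904]]
scene pencil 0.46 [396.  207.5] [0.4818 0.0438 0.01  ]
scene tool_block 0.84 [267.2 177.4] [ 0.5502 -0.2731  0.    ]
scene rail 0.67 [416.1 235.4] [0.5286 0.114  0.    ]
scene handle 0.84 [368.3 194.4] [ 0.5064 -0.0159  0.036 ]
scene well_mouth 0.57 [401.  192.8] [0.5214 0.0624 0.086 ]
scene plunger 0.89 [369.7 205.9] [0.5551 0.0124 0.05  ]
scene plunger 0.31 [422.7 236.6] [0.5771 0.1394 0.05  ]
scene stop_block 0.81 [463. 308.] [0.6508 0.2546 0.    ]
scene stop_block 0.72 [432.4 264.5] [0.5858 0.1726 0.    ]
scene stop_block 0.68 [343.9 250.7] [0.6534 0.0122 0.    ]
scene notch 0.7 [343.1 249.1] [0.6599 0.0136 0.011 ]
scene notch 0.67 [433.9 258. ] [0.5788 0.1706 0.011 ]
scene notch 0.57 [461.5 306.5] [0.6586 0.2518 0.011 ]
scene jar 0.96 [273.7 253.4] [ 0.7398 -0.0984  0.    ]
scene paint_bottle 0.89 [384.8 307.6] [0.7285 0.1413 0.    ]
top 519.8060811656094 322.64143054918
[... 451 characters left out ...]
5  0.036 ]
top well_mouth 0.63 [273.  239.2] [0.5151 0.0587 0.086 ]
top plunger 0.93 [290.  224.1] [0.5562 0.0181 0.05  ]
top plunger 0.41 [303.5 246.3] [ 0.4991 -0.0153  0.05  ]
top stop_block 0.81 [233.3 220.5] [0.5748 0.1696 0.    ]
top stop_block 0.59 [291.4 190.6] [0.6523 0.0157 0.    ]
top stop_block 0.54 [203.4 194.2] [0.6467 0.2494 0.    ]
top notch 0.77 [233.4 221.5] [0.5707 0.1677 0.011 ]
top notch 0.7 [288.9 189. ] [0.6546 0.0218 0.011 ]
top notch 0.57 [200.6 191.6] [0.6518 0.2546 0.011 ]
top jar 0.67 [333.7 156.9] [ 0.7429 -0.0994  0.    ]
top paint_bottle 0.83 [246.1 165.4] [0.7233 0.1366 0.    ]
[ 0.2477 -0.6279  0.2162] [ 179.9983    0.0005 -158.4718] 0.017 0.08764280495656657
```

View pics/scene0.png

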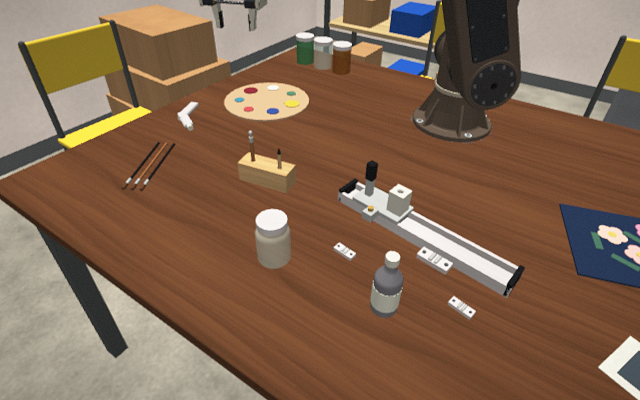

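View pics/top0.png

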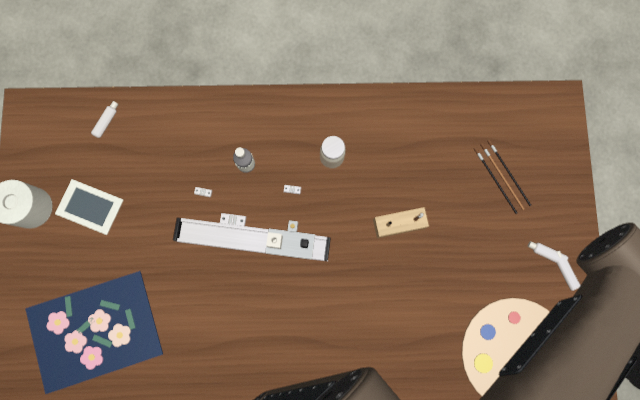

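The pictures show the dotting tool (steel ball) at scene (251,133) / top (418,217) and the pencil at scene (279,151) / top (389,223). There are three stop blocks: scene (433,260), (344,250) and (461,307). The one at (433,260) is the largest and lies against the rail's +x side, so it fits. I'll confirm with one enlarged crop.

Run:
```python
from h import *
S={n:ctrl.snapshot(n) for n in('scene','top')}
t=cv2.cvtColor(S['top']['img'],cv2.COLOR_RGB2BGR); s=cv2.cvtColor(S['scene']['img'],cv2.COLOR_RGB2BGR)
R=lambda i,a,b,c,d,w,h:cv2.resize(i[b:d,a:c],(w,h),interpolation=cv2.INTER_CUBIC)
# top left: top 170..330 x 180..270 (x5=800x450)->top rows ; bottom: blocks
A=R(t,170,180,335,270,792,432)[:, :]
B=np.hstack([R(s,235,125,305,191,178,168),R(t,370,200,435,242,260,168),R(s,325,230,480,320,289,168),np.zeros((168,65,3),np.uint8)])
cv2.imwrite('pics/crop1.png',np.vstack([A,B]))
```

```text
(no output)
```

View pics/crop1.png

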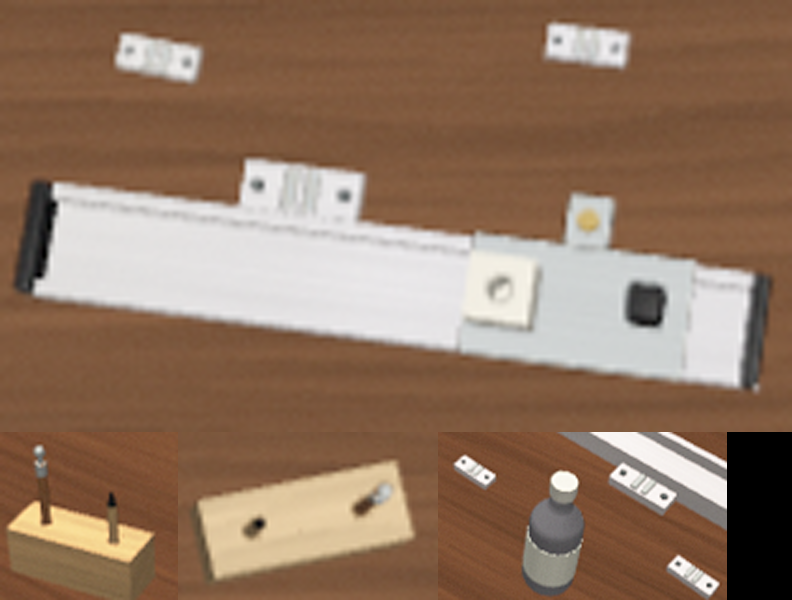

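Run:
```python
from h import *
np.set_printoptions(precision=4,suppress=True)
S={n:ctrl.snapshot(n) for n in('scene','top')};t=S['top'];s=S['scene']
f=lambda x,y:(170+x/4.8,180+y/4.8)
print('well',atz(t,f(499,290),.086),'handle',atz(t,f(646,304),.12),'notch',atz(t,f(301,189),.011))
print('plunger@.05,.06',atz(t,f(587,220),.05),atz(t,f(587,220),.06))
ends=[atz(t,f(*p),.026) for p in((50,186),(36,294),(755,270),(745,384))]
print('ends',ends)
a=(ends[0]+ends[1])/2;b=(ends[2]+ends[3])/2;d=a-b;print('L',np.linalg.norm(d),'yaw',np.degrees(np.arctan2(-d[0],d[1])),'mid',(a+b)/2)
bs=(250.7,132.9);bt=(421.2,215.5)
print('ball',tri(s,bs,t,bt),atz(s,bs,.125),atz(t,bt,.125),'entry',atz(s,(253.1,160.8),.05),atz(t,(415,220),.05))
corn=[atz(t,(370+x/4,200+y/4),.05) for x,y in((20,69),(218,29),(235,104),(36,146))]
print('blk',corn,np.mean(corn,0));e=corn[0]-corn[1];print('yaw',np.degrees(np.arctan2(-e[0],e[1])),np.linalg.norm(e))
for n,z in(('well_mouth',.086),('handle',.036),('dot_tool',.01),('pencil',.01)):
  for k,q in S.items():
    for r in ctrl.spot_point(q,n)[:1]: print(k,n,atz(q,r['at'],z))
```

```text
well [0.5121 0.0563 0.086 ] handle [ 0.5005 -0.0194  0.12  ] notch [0.5763 0.1695 0.011 ]
plunger@.05,.06 [0.5516 0.0124 0.05  ] [0.5504 0.012  0.06  ]
ends [array([0.5784, 0.3019, 0.026 ]), array([0.5203, 0.3079, 0.026 ]), array([ 0.5258, -0.0766,  0.026 ]), array([ 0.465 , -0.0699,  0.026 ])]
L 0.382004390789687 yaw -8.125209209149105 mid [0.5224 0.1158 0.026 ]
ball [ 0.5622 -0.3024  0.1218] [ 0.5663 -0.2985  0.125 ] [ 0.5618 -0.3017  0.125 ] entry [ 0.5686 -0.2975  0.05  ] [ 0.5607 -0.301   0.05  ]
blk [array([ 0.5697, -0.1989,  0.05  ]), array([ 0.5932, -0.3271,  0.05  ]), array([ 0.5447, -0.3354,  0.05  ]), array([ 0.5203, -0.2072,  0.05  ])] [ 0.557  -0.2671  0.05  ]
yaw 10.389895023665181 0.13034284654999068
scene well_mouth [0.5193 0.0626 0.086 ]
top well_mouth [0.5127 0.0626 0.086 ]
scene handle [ 0.5041 -0.0096  0.036 ]
top handle [ 0.5042 -0.011   0.036 ]
scene dot_tool [0.4815 0.0449 0.01  ]
top dot_tool [ 0.5585 -0.3022  0.01  ]
top pencil [0.5599 0.0223 0.01  ]
```

Call:
apply_moves(commands=[[[31.6,32.6,0],1.377,0],[[31.6,32.6,0],1.377,0],[[31.6,32.6,0],1.377,0],[[31.6,32.6,0],1.377,0],[[31.6,32.6,0],1.377,0],[[31.6,32.6,0],1.377,0],[[31.6,32.6,0],1.377,0],[[31.6,32.6,0],1.377,0],[[31.6,32.6,0],1.377,0],[[31.6,32.6,0],1.377,0],[[31.6,32.6,0],1.377,0],[[31.6,32.6,0],1.377,0],[[31.6,32.6,0],1.377,0.3],[[31.6,32.6,-2],1.377,0.3],[[31.6,32.6,-4],1.377,0.3],[[31.6,32.6,-4],1.377,0.3]])

```text
clock: 3.13
tool_pos: [0.5609, -0.3016, 0.1724]
orientation: [179.7, 0.2, -79.7]
force: [-1.3, 1.0, -0.5]
opening: 0.0665
gripper_force: 0.0
```

Run:
```python
from h import *
S={n:ctrl.snapshot(n) for n in('scene','top')}
o=ctrl.get_obs();print(o['tool_pos'],o['orientation'],o['joint_pos'],o['opening'],o['force'])
p=np.array(o['tool_pos'])+[0,0,-.017]
print(proj(S['scene'],p),proj(S['top'],p))
save(S['scene'],'s2.png',(190,70,330,200),4.5)
```

```text
[ 0.562738   -0.30271586  0.17619331] [ 1.79908310e+02  1.19103002e-02 -7.96661017e+01] [-1.07961111e+01  1.87825785e+01 -7.31011601e+00  2.44146968e-02
 -6.39971258e+01  2.11192979e+01] 0.06270506889079615 [0.89351874 0.47285685 0.15822917]
[248.98190216 118.36817578] [424.57225096 213.05367501]
```

View pics/s2.png

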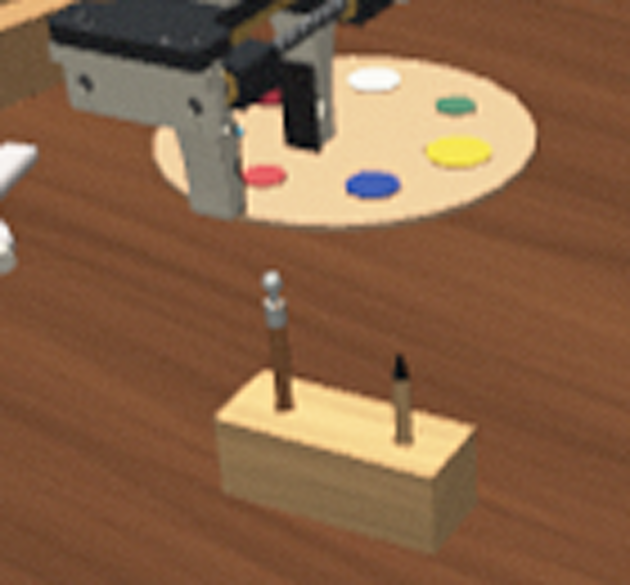

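The fingers straddle the tool's line (ball at crop (272,282), which is pixel (250,133)), and the pencil is clear at (400,370). I'll descend and close.

Call:
apply_moves(commands=[[[0,0,-3],0,0.4],[[0,0,-6],0,0.4],[[0,0,-8.6],0,0.4],[[0,0,-8.6],0,0.4],[[0,0,-8.6],0,0.7],[[0,0,-8.6],0,0.8],[[0,0,-8.6],0,0.85],[[0,0,-8.6],0,0.9],[[0,0,-8.6],0,1],[[0,0,-8.6],0,1],[[0,0,-8.6],0,1],[[0,0,-8.6],0,1]])

```text
clock: 4.23
tool_pos: [0.564, -0.3019, 0.0907]
orientation: [-180.0, -0.0, -79.6]
force: [0.4, 0.4, 2.1]
opening: 0.0079
gripper_force: 30.0
```

Call:
apply_moves(commands=[[[0,0,1],0,1],[[0,0,2],0,1],[[0,0,3.5],0,1],[[0,0,5],0,1],[[0,0,7],0,1],[[0,0,10],0,1],[[0,0,13],0,1],[[0,0,14],0,1],[[-1,7,14],-0.06,1],[[-2,10,14],-0.12,1],[[-3,13,14],-0.18,1],[[-3.5,16,14],-0.24,1],[[-4,19,14],-0.3,1],[[-4.2,22,14],-0.323,1],[[-4.5,25,14],-0.323,1],[[-4.8,28,14],-0.323,1],[[-5,31,14],-0.323,1],[[-5.2,34,14],-0.323,1],[[-5.2,35.8,14],-0.323,1],[[-5.2,35.8,14],-0.323,1]])

```text
clock: 5.9
tool_pos: [0.5118, 0.059, 0.2313]
orientation: [-179.9, 0.1, -97.9]
force: [-0.5, 0.2, -0.2]
opening: 0.0082
gripper_force: 30.0
```

Call:
apply_moves(commands=[[[0,0,-2],0,1],[[0,0,-4],0,1],[[0,0,-4],0,1],[[0,0,-4],0,1]])

```text
clock: 6.23
tool_pos: [0.5113, 0.0555, 0.1904]
orientation: [179.9, -0.1, -98.1]
force: [0.1, -1.4, -0.8]
opening: 0.0082
gripper_force: 30.0
```

Run:
```python
from h import *
np.set_printoptions(precision=4,suppress=True)
S={n:ctrl.snapshot(n) for n in('scene','top')}
o=ctrl.get_obs();p=np.array(o['tool_pos']);print(p,o['orientation'],o['opening'],o['force'])
print('foot',proj(S['scene'],p-[0,0,.080]),'well',proj(S['scene'],[.5115,.056,.086]),'handle top',proj(S['scene'],[.5005,-.0194,.12]),proj(S['top'],[.5115,.056,.086]))
save(S['scene'],'s3.png',(340,110,450,230),5)
for k,q in S.items():
  for n in('well_mouth','dot_tool'):
    for r in ctrl.spot_point(q,n)[:1]: print(k,n,r['score'],r['at'])
```

```text
[0.5124 0.0559 0.1917] [-179.913     0.0197  -98.0817] 0.007897209962727907 [0.2191 0.2194 0.0698]
foot [401.7674 179.3991] well [400.1701 189.253 ] handle top [371.9241 161.1938] [274.092  240.6476]
scene well_mouth 0.79 [401.5, 191.9]
scene dot_tool 0.72 [403.7, 179.6]
top well_mouth 0.86 [272.3, 238.4]
```

View pics/s3.png

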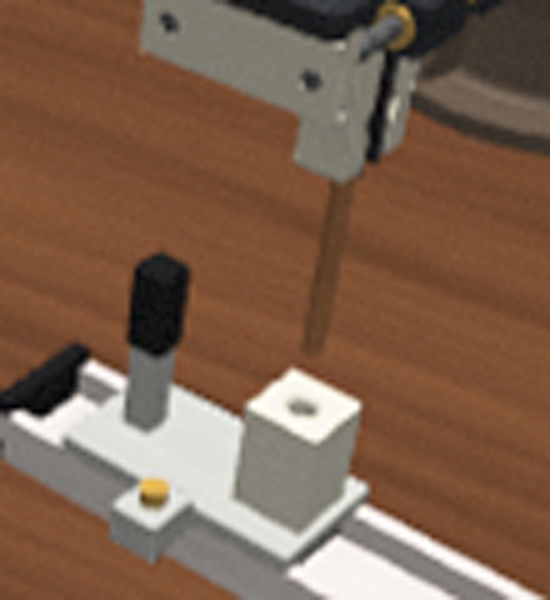

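The foot is at pixel (402.8,180) and the well mouth at (400.6,191.6). I'll compare them within the same camera so the calibration bias cancels.

Run:
```python
from h import *
np.set_printoptions(precision=4,suppress=True)
s=ctrl.snapshot('scene');p=np.array(ctrl.get_obs()['tool_pos']);print(p)
f=atz(s,(402.8,180),p[2]-.0805);w=atz(s,(400.6,191.6),.086)
t=atz(s,(408.4,146),p[2]-.017)
print('foot',f,'well',w,'well-foot',w-f,'top of visible',t)
# stick axis by segmentation: brown darker stick vs. table - row-wise edges
g=cv2.cvtColor(s['img'],cv2.COLOR_RGB2GRAY).astype(float)
for r in range(148,182,4): print(r,g[r,396:416].astype(int))
for r in range(186,198): print(r,g[r,390:412].astype(int))
```

```text
[0.5121 0.0561 0.191 ]
foot [0.5115 0.058  0.1105] well [0.5182 0.0601 0.086 ] well-foot [ 0.0067  0.0021 -0.0245] top of visible [0.4855 0.0479 0.174 ]
148 [90 94 93 91 92 91 89 91 92 84 66 68 75 71 78 92 91 90 89 89]
152 [76 79 80 81 82 83 86 89 86 72 70 70 71 76 89 93 92 90 90 88]
156 [91 86 87 84 79 82 78 76 72 71 71 73 70 75 83 85 82 84 88 91]
160 [90 90 90 93 92 95 92 86 66 71 73 68 72 81 79 76 78 76 76 79]
164 [87 88 90 91 92 94 90 70 69 71 72 74 94 91 89 90 92 93 93 92]
168 [91 92 87 90 94 89 70 69 75 77 73 85 86 90 92 94 96 93 91 95]
172 [89 90 88 89 89 79 69 74 72 75 82 92 88 88 90 92 93 92 92 92]
176 [ 96  97  96 100  97  68  71  76  72  75  89  88  85  88  85  88  89  87
  93  89]
180 [ 87  89  88  93  81  71  77  74  81  98  97  99 100  99  99  98  97  94
  95  94]
186 [ 90  87  83  94 155 213 238 251 248 247 250 250 239 208 160 102  83  82
  85  84  89  88]
187 [ 92  91 102 170 240 253 249 248 247 247 248 248 250 250 240 207 157 100
  81  87  89  81]
188 [ 84  98 168 241 252 248 248 247 243 242 244 244 247 249 250 250 239 209
 160 101  81  83]
189 [127 190 238 251 248 247 246 238 224 214 223 233 242 246 247 248 249 250
 239 208 157 102]
190 [231 248 251 247 247 247 244 207 182 160 168 187 216 233 243 247 247 248
 250 251 241 205]
191 [244 250 250 248 247 247 244 207 131 131 133 132 149 203 238 247 247 246
 247 251 253 235]
192 [165 213 236 247 249 248 248 236 178 146 145 122 128 199 245 247 247 247
 249 250 225 159]
193 [126 129 162 212 236 247 250 249 239 225 224 213 217 237 249 247 248 249
 243 215 139 117]
194 [131 127 126 131 160 213 237 247 250 250 250 250 250 249 247 248 248 232
 184 121 123 118]
195 [129 131 130 128 127 129 161 215 244 251 249 248 247 247 248 248 232 160
 122 125 126 110]
196 [131 130 131 131 131 129 124 136 188 230 244 251 249 249 249 231 160 122
 125 127 125 105]
197 [130 131 130 131 132 129 130 126 127 135 190 231 243 245 226 159 121 125
 127 130 124  95]
```

Call:
apply_moves(commands=[[[0.3,0.1,-0.7],0,1],[[0.3,0.1,-1.4],0,1],[[0.3,0.1,-1.4],0,1],[[0.3,0.1,-1.4],0,1],[[0.3,0.1,-1.4],0,1]])

```text
clock: 7.0
tool_pos: [0.5146, 0.057, 0.176]
orientation: [180.0, -0.0, -98.1]
force: [-0.5, -0.4, -0.5]
opening: 0.008
gripper_force: 30.0
```

Run:
```python
from h import *
np.set_printoptions(precision=4,suppress=True)
s=ctrl.snapshot('scene');p=np.array(ctrl.get_obs()['tool_pos']);print(p)
for z in (.097,.11,.13,.15): print(z,proj(s,[p[0],p[1]+.001,z]))
print('well est',proj(s,[.5152,.0582,.086]))
save(s,'s4.png',(380,140,425,205),9)
```

```text
[0.5148 0.0571 0.1762]
0.097 [401.2107 186.1555]
0.11 [402.1439 181.0301]
0.13 [403.6166 172.942 ]
0.15 [405.1358 164.5978]
well est [400.382  190.5362]
```

View pics/s4.png

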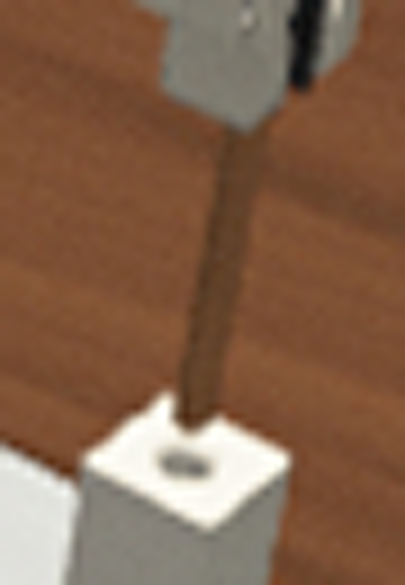

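The stick is vertical. The foot is at crop (195,420) and the well centre at crop (188,462), so they're aligned to about 1 mm. I'll lower it gently.

Call:
apply_moves(commands=[[[0.1,0.05,0],0,1],[[0.1,0.05,-0.4],0,1],[[0.1,0.05,-0.8],0,1],[[0.1,0.05,-1.2],0,1],[[0.1,0.05,-1.6],0,1],[[0.1,0.05,-2.0],0,1],[[0.1,0.05,-2.0],0,1]])

```text
clock: 7.63
tool_pos: [0.5151, 0.0574, 0.1551]
orientation: [179.9, -0.0, -98.1]
force: [0.7, 0.5, -0.4]
opening: 0.0081
gripper_force: 30.0
```

Call:
apply_moves(commands=[[[0,0,-0.6],0,1],[[0,0,-1.2],0,1],[[0,0,-1.8],0,1],[[0,0,-2.4],0,1],[[0,0,-2.9],0,1],[[0,0,-3.2],0,1],[[0,0,-3.4],0,1],[[0,0,-3.5],0,1],[[0,0,-3.5],0,1]])

```text
clock: 8.38
tool_pos: [0.5157, 0.0576, 0.1211]
orientation: [180.0, -0.0, -98.1]
force: [-0.1, 0.6, 0.1]
opening: 0.0079
gripper_force: 30.0
```

Call:
apply_moves(commands=[[[0,0,-0.1],0,1],[[0,0,-0.2],0,1],[[0,0,-0.2],0,1],[[0,0,-0.2],0,1]])

```text
clock: 8.72
tool_pos: [0.5163, 0.0577, 0.1204]
orientation: [-179.9, 0.0, -98.1]
force: [-2.6, 0.4, 6.6]
opening: 0.0081
gripper_force: 30.0
```

Call:
apply_moves(commands=[[[0,0,0.1],0,0.7],[[0,0,0.1],0,0.6],[[0,0,0.1],0,0.4],[[0,0,0.1],0,0.4],[[0,0,0.1],0,0.4],[[0,0,0.1],0,0.4],[[0,0,2],0,0.4],[[0,0,4],0,0.4],[[0,0,6],0,0.4],[[0,0,8],0,0.4],[[0,0,8],0,0.4],[[-0.5,-4,8],0,0.4],[[-1.1,-7.5,8],0,0.4],[[-1.1,-7.5,8],0,0.4],[[-1.1,-7.5,8],0,0.4]])

```text
clock: 9.97
tool_pos: [0.5043, -0.0188, 0.1991]
orientation: [180.0, -0.0, -98.2]
force: [0.5, 0.4, 0.2]
opening: 0.0523
gripper_force: 0.0
```

Run:
```python
from h import *
s=ctrl.snapshot('scene');o=ctrl.get_obs();p=np.array(o['tool_pos']);print(p,o['opening'],o['force'])
print('ball exp',proj(s,[.516,.0582,.155]),'handle top exp',proj(s,[.5053,-.0175,.12]))
save(s,'s5.png',(340,110,450,230),5)
```

```text
[ 0.5046083  -0.01794547  0.19913618] 0.052254004153361004 [ 0.72416744  0.13797949 -0.05343497]
ball exp [405.29690441 162.77584221] handle top exp [371.64335426 162.52929147]
```

View pics/s5.png

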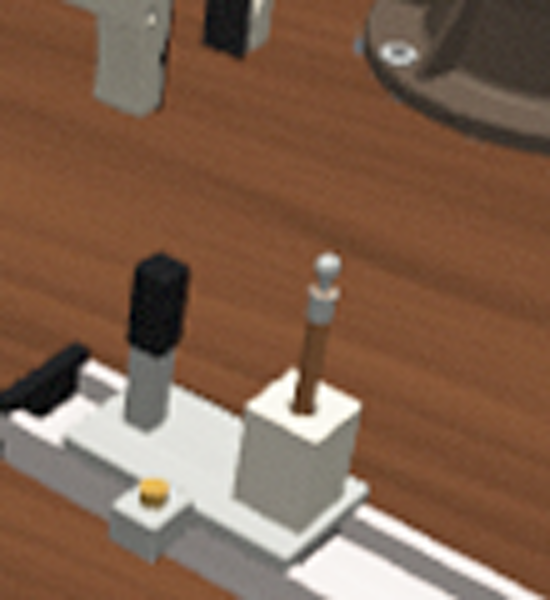

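The tool stands fully down in the well, with its ball at (405.4,163) against the expected (405.3,162.8). Next I'll grip the handle.

Call:
apply_moves(commands=[[[0.05,0,-3],0,0.4],[[0.05,0,-6],0,0.4],[[0.05,0,-8],0,0.4],[[0.05,0,-9.9],0,0.4],[[0.05,0,-9.9],0,0.4],[[0.05,0,-9.9],0,0.6],[[0.05,0,-9.9],0,0.7],[[0.05,0,-9.9],0,0.8],[[0.05,0,-9.9],0,1],[[0.05,0,-9.9],0,1],[[0.05,0,-9.9],0,1]])

```text
clock: 10.93
tool_pos: [0.5031, -0.0176, 0.1005]
orientation: [179.8, -0.0, -98.1]
force: [-8.2, 1.2, 14.2]
opening: 0.0184
gripper_force: 30.1
```

Call:
apply_moves(commands=[[[-0.1,0,0],0,1],[[-0.15,0,0],0,1],[[-0.15,0,0],0,1],[[-0.15,0,0],0,1]])

```text
clock: 11.27
tool_pos: [0.5031, -0.0176, 0.1005]
orientation: [180.0, -0.0, -98.1]
force: [-6.0, -0.3, 6.8]
opening: 0.0183
gripper_force: 30.0
```

Call:
apply_moves(commands=[[[-0.1,0,0],0,1],[[0,0.5,0],0,1],[[0.1,1.4,0],0,1],[[0.25,2.4,0],0,1],[[0.4,3.4,0],0,1],[[0.53,4.4,0],0,1],[[0.68,5.4,0],0,1],[[0.75,6,0],0,1],[[0.75,6,0],0,1],[[0.75,6,0],0,1]])

```text
clock: 12.1
tool_pos: [0.5123, 0.0439, 0.1006]
orientation: [-179.9, 0.1, -98.0]
force: [2.8, 1.2, 4.2]
opening: 0.0186
gripper_force: 30.0
```

Call:
apply_moves(commands=[[[0.1,0.5,0],0,1],[[0.23,1.4,0],0,1],[[0.38,2.4,0],0,1],[[0.53,3.4,0],0,1],[[0.68,4.4,0],0,1],[[0.83,5.4,0],0,1],[[0.98,6.4,0],0,1],[[1.02,6.7,0],0,1],[[1.02,6.7,0],0,1],[[1.02,6.7,0],0,1]])

```text
clock: 12.93
tool_pos: [0.5222, 0.1104, 0.1006]
orientation: [-179.9, 0.1, -98.0]
force: [5.3, 0.7, 2.3]
opening: 0.0184
gripper_force: 30.0
```

Run:
```python
from h import *
np.set_printoptions(precision=4,suppress=True)
S={n:ctrl.snapshot(n) for n in('scene','top')}
o=ctrl.get_obs();print(o['tool_pos'],o['force'])
u=np.array([.148,.989,0])
for k,q in S.items():
  n=ctrl.spot_point(q,'notch');pl=ctrl.spot_point(q,'plunger')
  N=[atz(q,r['at'],.011) for r in n];N=[x for x in N if abs(x[0]-.576)<.02]
  P=[atz(q,r['at'],.06) for r in pl[:1]]
  print(k,N,P,[(N[0]-x)@u for x in P] if N else '')
s=cv2.cvtColor(S['scene']['img'],cv2.COLOR_RGB2BGR);t=cv2.cvtColor(S['top']['img'],cv2.COLOR_RGB2BGR)
R=lambda i,a,b,c,d:cv2.resize(i[b:d,a:c],(390,390),interpolation=cv2.INTER_CUBIC)
cv2.imwrite('pics/s6.png',np.hstack([R(s,385,200,463,278),R(t,215,195,267,247)]))
```

```text
[0.5222 0.11   0.1006] [4.8655 0.1614 2.5036]
scene [array([0.5797, 0.1684, 0.011 ])] [array([0.5817, 0.1426, 0.06  ])] [np.float64(0.0251544918323759)]
top [] []
```

View pics/s6.png

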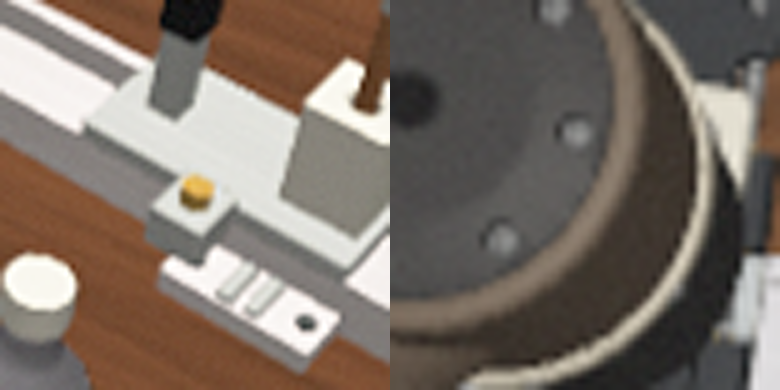

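About 25–29 mm remain: the plunger is at crop (197,190) and the ridges at (235–265, 285). I'll advance 12 mm, then feel for the ridge.

Call:
apply_moves(commands=[[[0.12,0.5,0],0,1],[[0.2,1.0,0],0,1],[[0.23,1.2,0],0,1],[[0.23,1.2,0],0,1],[[0.23,1.2,0],0,1]])

```text
clock: 13.65
tool_pos: [0.5239, 0.1216, 0.1006]
orientation: [-180.0, 0.0, -98.1]
force: [2.3, 0.2, 5.6]
opening: 0.0187
gripper_force: 30.0
```

Call:
apply_moves(commands=[[[0.03,0.2,0],0,1],[[0.03,0.2,0],0,1],[[0.03,0.2,0],0,1]])

```text
clock: 13.9
tool_pos: [0.5242, 0.1234, 0.1006]
orientation: [-180.0, 0.0, -98.1]
force: [3.3, -1.2, 5.8]
opening: 0.0188
gripper_force: 30.0
```

Call:
apply_moves(commands=[[[0.03,0.2,0],0,1],[[0.03,0.2,0],0,1],[[0.03,0.2,0],0,1]])

```text
clock: 14.15
tool_pos: [0.5245, 0.1253, 0.1006]
orientation: [-180.0, 0.0, -98.1]
force: [3.6, -1.5, 6.6]
opening: 0.0187
gripper_force: 30.0
```

Call:
apply_moves(commands=[[[0.03,0.2,0],0,1],[[0.03,0.2,0],0,1],[[0.03,0.2,0],0,1]])

```text
clock: 14.4
tool_pos: [0.5247, 0.1273, 0.1006]
orientation: [-180.0, 0.0, -98.1]
force: [3.6, -1.1, 5.5]
opening: 0.0185
gripper_force: 30.0
```

Call:
apply_moves(commands=[[[0.03,0.2,0],0,1],[[0.03,0.2,0],0,1],[[0.03,0.2,0],0,1]])

```text
clock: 14.65
tool_pos: [0.525, 0.1291, 0.1006]
orientation: [-180.0, -0.0, -98.1]
force: [2.9, -1.6, 5.8]
opening: 0.0182
gripper_force: 30.0
```

Call:
apply_moves(commands=[[[0.03,0.2,0],0,1],[[0.03,0.2,0],0,1],[[0.03,0.2,0],0,1]])

```text
clock: 14.9
tool_pos: [0.5251, 0.1299, 0.1006]
orientation: [180.0, -0.1, -98.1]
force: [4.0, -6.8, 6.8]
opening: 0.0187
gripper_force: 30.0
```

Call:
apply_moves(commands=[[[0.03,0.2,0],0,1],[[0.03,0.2,0],0,1],[[0.03,0.2,0],0,1]])

```text
clock: 15.15
tool_pos: [0.5256, 0.1328, 0.1006]
orientation: [-180.0, -0.0, -98.1]
force: [2.8, -1.9, 6.3]
opening: 0.0184
gripper_force: 30.0
```

Call:
apply_moves(commands=[[[0.03,0.2,0],0,1],[[0.03,0.2,0],0,1],[[0.03,0.2,0],0,1]])

```text
clock: 15.4
tool_pos: [0.5259, 0.135, 0.1006]
orientation: [-180.0, -0.0, -98.1]
force: [4.3, -1.7, 6.3]
opening: 0.0184
gripper_force: 30.0
```

Call:
apply_moves(commands=[[[0.03,0.2,0],0,1],[[0.03,0.2,0],0,1],[[0.03,0.2,0],0,1]])

```text
clock: 15.65
tool_pos: [0.5263, 0.1374, 0.1006]
orientation: [-180.0, 0.0, -98.1]
force: [3.0, -0.6, 5.9]
opening: 0.0187
gripper_force: 30.0
```

Call:
apply_moves(commands=[[[0.015,0.1,0],0,1],[[0.015,0.1,0],0,1],[[0.015,0.1,0],0,1]])

```text
clock: 15.9
tool_pos: [0.5265, 0.1387, 0.1006]
orientation: [-180.0, 0.0, -98.1]
force: [4.2, 1.4, 5.0]
opening: 0.0186
gripper_force: 30.0
```

Call:
apply_moves(commands=[[[0.015,0.1,0],0,1],[[0.015,0.1,0],0,1],[[0.015,0.1,0],0,1]])

```text
clock: 16.15
tool_pos: [0.5267, 0.1399, 0.1006]
orientation: [-180.0, 0.1, -98.1]
force: [2.8, 2.4, 6.6]
opening: 0.0185
gripper_force: 30.0
```

Call:
apply_moves(commands=[[[0.015,0.1,0],0,1],[[0.015,0.1,0],0,1],[[0.015,0.1,0],0,1]])

```text
clock: 16.4
tool_pos: [0.5267, 0.1404, 0.1006]
orientation: [-180.0, 0.0, -98.1]
force: [3.0, -0.3, 5.9]
opening: 0.0185
gripper_force: 30.0
```

Call:
apply_moves(commands=[[[0.015,0.1,0],0,1],[[0.015,0.1,0],0,1],[[0.015,0.1,0],0,1]])

```text
clock: 16.65
tool_pos: [0.5268, 0.1408, 0.1006]
orientation: [-180.0, -0.0, -98.1]
force: [2.6, -2.2, 5.4]
opening: 0.0186
gripper_force: 30.0
```

The force changes sign steeply around y = 0.1404, so the ball is in the notch. Travel is 159.8 mm against 159 mm measured. I'll relax slightly and hold.

Call:
apply_moves(commands=[[[0,-0.05,0],0,1],[[0,-0.05,0],0,1],[[0,-0.05,0],0,1],[[0,-0.05,0],0,1],[[0,-0.05,0],0,1],[[0,-0.05,0],0,1],[[0,-0.05,0],0,1],[[0,-0.05,0],0,1]])

```text
clock: 17.32
tool_pos: [0.5267, 0.1407, 0.1005]
orientation: [-180.0, 0.0, -98.1]
force: [3.5, -1.6, 6.4]
opening: 0.0185
gripper_force: 30.0
```

Run:
```python
from h import *
s=ctrl.snapshot('scene');o=ctrl.get_obs();print(o['tool_pos'],o['force'])
save(s,'s7.png',(375,150,475,280),4.5)
```

```text
[0.52675784 0.14065205 0.10056911] [ 2.43631388 -1.24117614  5.8604565 ]
```

View pics/s7.png

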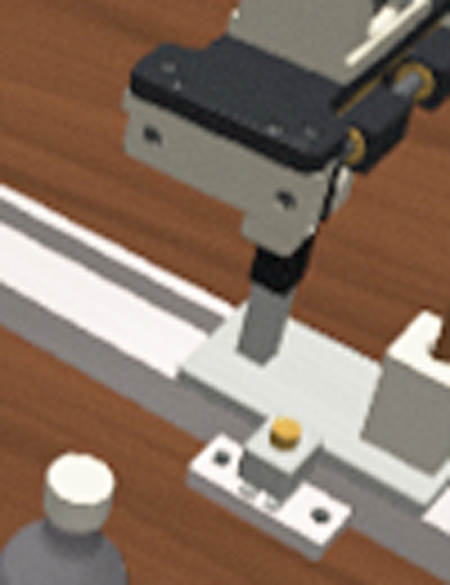

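The housing (crop (285,450)) sits centred over the ridges of the large stop block, between its two screw holes. The tool is in the well and the grip is held, so I'm handing in.

```bash
python3 -c "
from plant import ctrl
print(ctrl.close_job())"
```

```text
the job is handed in; nothing more can be done
None
```

I handed the job in at about 17 s of the 64 s allowed: the dotting tool stands fully down in the well, and the carriage sits in the notch of the largest stop block with the grip still held; the hand-in call gave no verdict.

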